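# Set a tablet bottle and its cap into the filling tray

## Task

Get the oblong amber tablet bottle ready for filling: lift its loose cap off and set it, same way up, in the shallow round tray pocket of its own size, and gently set the open bottle, without dropping it, upright in the oblong pocket that it fits. Both must sit fully down on their pocket floors; keep the bottle upright throughout and leave the round ointment jar and the small green-banded carton nearby where they stand.

Things in the scene. Friction and masses are not known exactly. Their poses are not given: they have to be found in the camera images.
- bottle: Oblong amber tablet bottle, upright, about 110 g. Body 64 (x) x 40 (y) x 60 mm high with paper labels on its broad sides, and a round open neck 28 mm across from 60 to 80 mm height. Origin: centre of its underside; z up. Half a turn about z looks the same.
- cap: Round white ribbed bottle cap, 40 mm across, 24 mm high, about 15 g, open below (hollow 32 mm wide, 19 mm deep), resting loosely on the bottle's neck, its rim 61 mm above the bottle's underside. It lifts straight off. Origin: centre of its lower rim; z up.
- tray: Fixed aluminium filling tray, 202 x 202 mm, rim 22 mm high, holding four grey plastic inserts in a 2 x 2 pattern (pitch 96 mm), in any order, each with one pocket. Origin: centre of its underside; x, y along its sides.
- oblong_pocket_floor (a point): The bottle's pocket: rectangular, 70 (x) x 46 (y) mm, 22 mm deep, floor 11 mm above the table. Point at the centre of the pocket's floor; x and y parallel to the insert's sides, z up. The insert is a grey 94 x 94 mm plastic block whose flat top is 33 mm above the table.
- cap_pocket_floor (a point): The cap's pocket: round, 45 mm across, 10 mm deep, floor 23 mm above the table. Point at the centre of the pocket's floor; x and y parallel to the insert's sides, z up. The insert is a grey 94 x 94 mm plastic block whose flat top is 33 mm above the table.
- slim_pocket_floor (a point): A pocket for something else, stays empty: rectangular, 70 (x) x 28 (y) mm, 22 mm deep. Point at the centre of the pocket's floor; x and y parallel to the insert's sides, z up. The insert is a grey 94 x 94 mm plastic block whose flat top is 33 mm above the table.
- wide_pocket_floor (a point): A pocket for something else, stays empty: round, 68 mm across, 22 mm deep. Point at the centre of the pocket's floor; x and y parallel to the insert's sides, z up. The insert is a grey 94 x 94 mm plastic block whose flat top is 33 mm above the table.
- ointment_jar: Bystander: round amber jar with a screwed-on white lid, 48 mm across, 62 mm high, upright. Origin: centre of its underside.
- carton: Bystander: small white carton with a green band, 70 (x) x 34 (y) x 50 mm high. Origin: centre of its underside.
There are look-alikes about, which are no part of the job. What is shaped like the bottle but pink or purple is not meant.

How it is judged:
At the end, for the whole second after the job is handed in: Bottle in the oblong pocket (7 mm of centre, 0.2 rad of its long direction either way, tilt under 0.08 rad, underside within 3 mm of the floor); cap rim down in the small round pocket (6 mm of centre, tilt under 0.1 rad, rim within 3 mm of the floor); both at rest (under 0.02 m/s) (horizontal distance between bottle and oblong_pocket_floor below 0.007 m and z of bottle in the frame of oblong_pocket_floor between -0.003 and 0.003 m and angle between the x axis of bottle and the x axis of oblong_pocket_floor, either way round below 0.2 rad and angle between bottle's own z axis and vertical below 0.08 rad and horizontal distance between cap and cap_pocket_floor below 0.006 m and z of cap in the frame of cap_pocket_floor between -0.003 and 0.003 m and angle between cap's own z axis and vertical below 0.1 rad and linear speed of each of bottle, cap below 0.02 m/s); the robot touches nothing.
It fails at once if the bottle is dropped (faster than 0.6 m/s while the fingers do not touch it) (linear speed of bottle above 0.6 m/s and contact force between the fingers and bottle below 0.05 N).
It fails at once if the bottle is tipped by more than 0.6 rad (angle between bottle's own z axis and vertical above 0.6 rad).
It fails at once if the ointment jar or the small carton is moved by more than 25 mm (distance of any of ointment_jar, carton from where it was at the start of the episode above 0.025 m).
It also fails if it takes over 61 s, if anything falls off the work surface, if the arm or the gripper's body presses on something with over 40 N, if the wrist force passes 120 N, or if a joint passes its speed limit or range.

## Robot

A 6-joint arm with a two-finger parallel gripper is mounted at the origin on the work surface. World frame = base frame: x ahead of the robot, y to its left, z up, the work surface at z = 0. Lengths are in m, angles in rad, forces in N, time in s.
With the tool pointing down it reaches from about 0.375 to 0.9 m from the base axis. Payload 3.1 kg.
Tool frame: the origin (TCP) lies on the centre line of the jaws, within the pads' length; the fingertips stand 25 mm ahead of it and the grasp point (between the pads) lies 6 mm ahead of it (manip.tips_ahead is the distance from the TCP to the fingertips, in m); z points along the fingers, y is the direction in which the jaws open and shut (so a half turn about z gives the same grasp; the last joint's range is limited). The gripper opens to 85 mm and grips with 20 to 120 N. Pads are 22 mm wide; open, the fingers measure 114 mm over their backs; the gripper's body (76 mm by 85 mm) begins 54 mm behind the grasp point. The pads swing forward as they close: fully open they stand 13 mm farther back than shut.
Start: joints at [1.143, 0.527, 1.433, -0, 1.181, -0.178], TCP at [0.154, 0.606, 0.256] pointing down, gripper open.
Joint ranges: [-3.08, 3.08], [-0.75, 2.2], [0.22, 2.44], [-1.43, 4.57], [0, 2.65], [-2.85, 2.85]. Speed limits (rad/s): [2.79, 2.79, 3.14, 3.14, 3.14, 3.14].

## Interface

Orientations are given as a unit quaternion [x, y, z, w].
In Python, from station import manip gives the robot as it stands.
- The arm moves only by the tool play_rows, never from a script. Its argument "steps" is a list that holds one entry, the list of rows, each a list of 6 numbers: the shift along the tool's x, y, z in m, then the turn, a rotation vector about the tool's x, y, z in degrees. In form: [[[x, y, z, rx, ry, rz], ...]]. A call has 1 to 10 rows; each row shifts and turns the commanded pose from where the row before left it, along the tool's axes as they then stand; what a row does not reach is not made up. A row lasts 1/8 s, in which the tool goes at most 62.5 mm and 10.7 degrees, less where a joint would pass 70% of its speed; a pose out of reach is approached as far as the arm can. A call is refused whole if a number of a shift passes 0.0625 or a number of a turn 10.7, either way. A call with a gripper value outside its range is refused whole. "fingers" is the opening, from 0 (shut) to 1 (fully open), set as the call begins (left out, the last holds). The fingers move at their own pace and stop on an object; "squeeze" is the grip in N (left out, the last holds). Time passes only in rows, so rows that do not move let the fingers close. It gives the time, the measured TCP pose, the force and the opening at its end, in the units of the state.
- manip.sense(): the state, without advancing time (a new reading comes with each control period).
- manip.snapshot(name): name is "scene" or "top" or "wrist"; returns a dict with "img" (480x640x3 uint8, red, green, blue), "K" (3x3 intrinsics, pixels), "world_from_camera" (4x4, takes a point from camera to world coordinates). Camera axes: x right, y down, z forward; pixel columns grow to the right and rows downward; lengths in m; the calibration is good to about 2 mm. A picture is of the moment at which its call begins. There is no depth.
- manip.sign_off(): hands the job in, once; it reports no verdict.
Trained networks look in a picture, given as the dict that the camera call returned (one of the last four; its "shot" number tells which), for a name from the list of things; names that differ only in an ending like _2 or _b are one class to them, and where a whole thing is asked for, a point or a joint stands for the part that bears it (a point fixed in the world has none). Each returns a list of dicts, best first, with "score" (0 to 1); they miss things now and then, are a little off and sometimes report something else, mostly with a low value. They report only what shows in the picture. A call takes as long as a camera call. They do not tell look-alikes from the thing itself.
- manip.regions_of(label, picture): "pixels" (480x640 bool, what is visible of it) and "rect" ([left, top, right, bottom] in pixels, round what is visible of it).
- manip.pinpoint(label, picture): "point" ([column, row] in pixels: a listed point, or the origin of a listed thing).
The state is a dict: "t": time; "q": joint angles; "qd": joint speeds; "tau": joint torques, N m; "tcp_pos": TCP position; "tool_rot": TCP orientation; "force": force on the tool from outside, world axes, zero at the start; "ft_torque": the same for the moment, N m; "finger_gap": opening from 0.0 (shut) to 1.0 (fully open).
Only numpy, scipy, OpenCV 4.12 (cv2) and the standard library are available. Lean on these libraries where they do the work, as an engineer would, in place of code of your own. Each camera call takes 0.05 s, during which the arm holds its last target.

## Working session

There is one attempt and no reset: what is moved stays moved. The work goes in short steps, Python scripts to look and compute and a tool call to move; the robot and the scene stay as the last step left them, time stands still between calls to the robot, and variables do not carry over. Pictures are saved under pics/ and viewed, and the job is handed in when it is done.

Besides the shell and the picture viewer there is one more tool, called after "Call:" as a command line: name --argument value ..., lists and objects as JSON in quotes. play_rows: Moves the arm, as the interface text tells. Its arguments: {"type":"object","properties":{"steps":{"type":"array"},"fingers":{"type":"number"},"squeeze":{"type":"number"}},"required":["steps"]}

```bash
mkdir -p pics; ls; cat > h.py <<'E'
import numpy as np, cv2, pickle
from station import manip
def snap(n,f=None):
    s=manip.snapshot(n)
    if f: cv2.imwrite('pics/'+f,s['img'][:,:,::-1])
    return s
def proj(s,P):
    T=np.linalg.inv(np.array(s['world_from_camera']));P=np.atleast_2d(P)
    c=P@T[:3,:3].T+T[:3,3];u=c@np.array(s['K']).T;return u[:,:2]/u[:,2:]
def ray(s,px,z):
    T=np.array(s['world_from_camera']);d=T[:3,:3]@np.linalg.inv(np.array(s['K']))@np.array([px[0],px[1],1.])
    o=T[:3,3];return o+d*(z-o[2])/d[2]
E
python3 - <<'E'
from h import *
for n in ['scene','top']:
    s=snap(n,n+'0.png'); print(n,np.round(s['world_from_camera'],3).tolist(),np.round(s['K'],1).tolist())
    for l in ['bottle','cap','tray','oblong_pocket_floor','cap_pocket_floor','slim_pocket_floor','wide_pocket_floor','ointment_jar','carton']:
        print(l,[(np.round(d['point'],1).tolist(),round(d['score'],2)) for d in manip.pinpoint(l,s)][:4],[(np.round(d['rect']).tolist(),round(d['score'],2)) for d in manip.regions_of(l,s)][:4])
st=manip.sense();print(st)
E
```

```text
pics
scene [[-0.383, 0.763, -0.522, 1.02], [0.924, 0.317, -0.214, 0.129], [0.002, -0.564, -0.826, 0.89], [0.0, 0.0, 0.0, 1.0]] [[537.7, 0.0, 319.3], [0.0, 537.7, 235.4], [0.0, 0.0, 1.0]]
bottle [([184.5, 190.5], 0.98), ([246.6, 179.0], 0.86), ([223.4, 223.5], 0.79)] [([227.0, 149.0, 257.0, 197.0], 0.93), ([201.0, 194.0, 239.0, 233.0], 0.89), ([167.0, 236.0, 203.0, 287.0], 0.82)]
cap [([216.5, 201.0], 0.74)] []
tray [([459.4, 297.1], 0.3)] [([350.0, 251.0, 500.0, 383.0], 0.75)]
oblong_pocket_floor [([463.3, 297.5], 0.65)] [([434.0, 261.0, 500.0, 324.0], 0.62)]
cap_pocket_floor [([417.4, 270.9], 0.64)] [([384.0, 240.0, 446.0, 293.0], 0.97), ([349.0, 285.0, 498.0, 381.0], 0.59)]
slim_pocket_floor [([438.9, 337.9], 0.58)] [([405.0, 302.0, 476.0, 372.0], 0.87)]
wide_pocket_floor [([392.5, 310.4], 0.61)] [([360.0, 274.0, 427.0, 338.0], 0.69)]
ointment_jar [([275.4, 291.0], 0.9)] [([258.0, 264.0, 286.0, 303.0], 0.69)]
carton [([297.9, 238.2], 0.75)] [([282.0, 209.0, 321.0, 250.0], 0.84), ([256.0, 265.0, 286.0, 304.0], 0.45)]
top [[0.028, -0.993, 0.114, 0.409], [-0.999, -0.03, -0.02, -0.07],
[... 979 characters left out ...]
, 0.68)]
{'t': 1.9, 'q': array([ 1.14349031e+00,  5.27497786e-01,  1.43268015e+00, -2.85330623e-05,
        1.18141151e+00, -1.78473026e-01]), 'qd': array([-2.71017022e-04,  5.76055737e-04,  1.38244856e-04,  7.06840310e-05,
       -1.05664431e-03,  5.81662192e-04]), 'tau': array([ 1.84217438e-04, -4.42312646e+01, -1.78415662e+01, -2.54355509e-04,
        8.57354153e-04,  7.01781374e-06]), 'tcp_pos': array([0.15387589, 0.60574467, 0.25631809]), 'tool_rot': array([ 1.24090386e-01,  9.92270919e-01, -2.40456540e-06,  1.30766206e-05]), 'force': array([-3.25657627e-01,  6.16981252e-04, -1.38757075e+00]), 'ft_torque': array([-0.04473725,  0.00587265, -0.01009762]), 'finger_gap': 0.9964592975756397}
```

View pics/scene0.png

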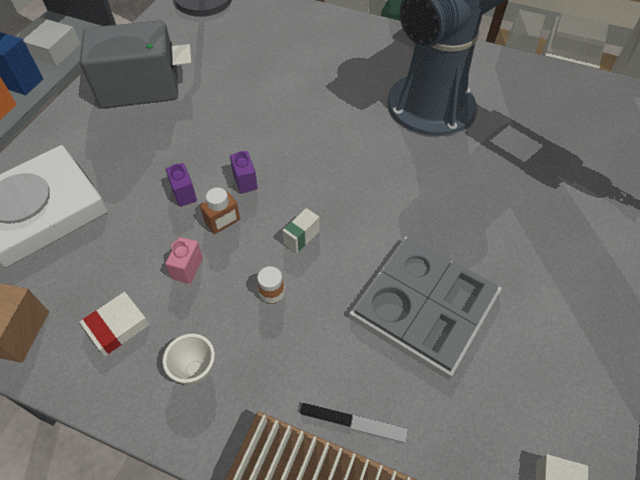

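View pics/top0.png

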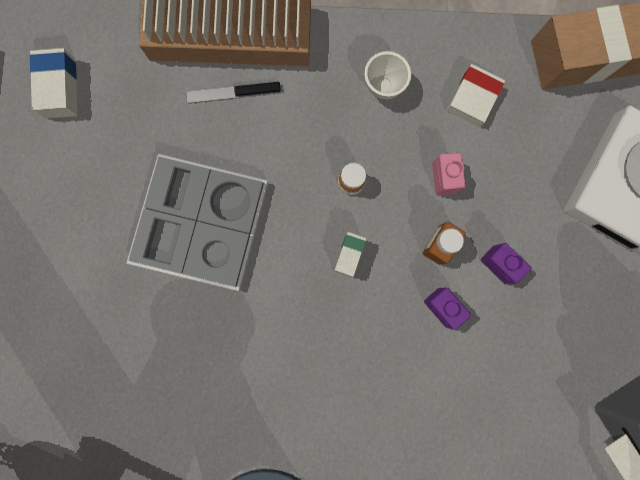

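```bash
python3 - <<'E'
from h import *
D={}
for n in ['scene','top']:
    s=snap(n); m=[(d['rect'],d['pixels'],d['score']) for d in manip.regions_of('bottle',s)]; c=[(d['rect'],d['pixels'],d['score']) for d in manip.regions_of('cap',s)]
    D[n]=dict(s=dict(img=s['img'],K=s['K'],world_from_camera=s['world_from_camera']),bottle=m,cap=c)
pickle.dump(D,open('d.pkl','wb'))
a=D['scene']['s']['img'][140:240,160:330]; b=D['top']['s']['img'][150:330,400:540]
cv2.imwrite('pics/c1.png',cv2.resize(a,None,fx=4.5,fy=4.5,interpolation=2)[:,:,::-1]); cv2.imwrite('pics/c2.png',cv2.resize(b,None,fx=3.3,fy=3.3,interpolation=2)[:,:,::-1])
b=D['top']['s']['img'][145:300,115:280];cv2.imwrite('pics/c3.png',cv2.resize(b,None,fx=3.8,fy=3.8,interpolation=2)[:,:,::-1])
print([(x[0],x[2]) for n in D for k in('bottle','cap') for x in D[n][k]])
# rough
s=D['top']['s']
for nm,p,z in [('capTop',(451,240),.085),('jar',(352,175),.06),('carton',(351,256),.025),('p1',(452,308),.08),('p2',(513,263),.08),('pink',(453,170),.08),('t',(158,155),.022),('t',(267,182),.022),('t',(238,290),.022),('t',(127,263),.022),('capp',(216,254),.023)]:
    print(nm,np.round(ray(s,p,z),4))
s=D['scene']['s']
for nm,p,z in [('capTop',(217,194),.085),('t',(404,237),.022),('t',(501,290),.022),('t',(451,375),.022),('t',(350,314),.022)]:
    print(nm,np.round(ray(s,p,z),4))
E
```

```text
[([167.6, 162.7, 196.6, 206.2], 0.8), ([229.8, 150.4, 257.4, 195.1], 0.77), ([200.8, 195.2, 242.2, 235.8], 0.75), ([167.2, 235.8, 201.5, 284.0], 0.74), ([206.1, 188.1, 228.9, 212.6], 0.94), ([425.0, 286.6, 471.7, 329.7], 0.96), ([431.9, 151.0, 468.4, 198.2], 0.91), ([479.0, 242.9, 531.7, 286.3], 0.82), ([423.0, 221.6, 466.0, 266.5], 0.71), ([438.7, 228.9, 461.0, 256.2], 0.69)]
capTop [ 0.5003 -0.298   0.085 ]
jar [ 0.6104 -0.1333  0.06  ]
carton [ 0.4731 -0.1372  0.025 ]
p1 [ 0.3886 -0.301   0.08  ]
p2 [ 0.4655 -0.403   0.08  ]
pink [ 0.6201 -0.3028  0.08  ]
t [0.6443 0.2128 0.022 ]
t [0.6015 0.016  0.022 ]
t [0.408  0.0587 0.022 ]
t [0.4495 0.254  0.022 ]
capp [0.4697 0.1    0.023 ]
capTop [ 0.498  -0.2968  0.085 ]
t [0.4116 0.0582 0.022 ]
t [0.4556 0.2574 0.022 ]
t [0.647  0.2137 0.022 ]
t [0.6069 0.0193 0.022 ]
```

View pics/c1.png

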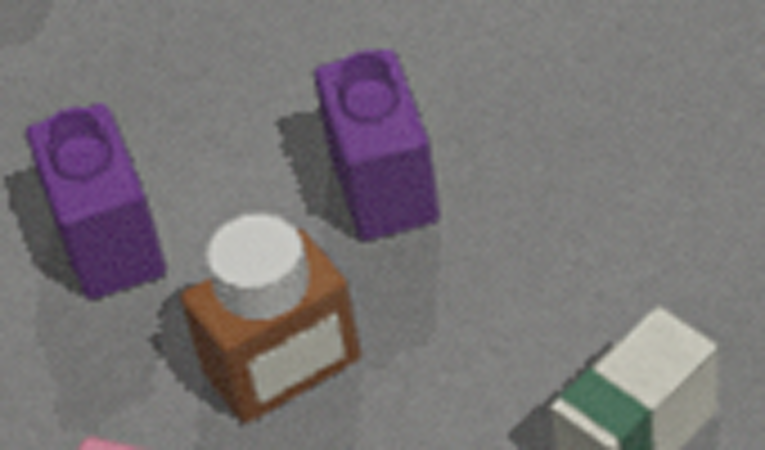

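View pics/c2.png

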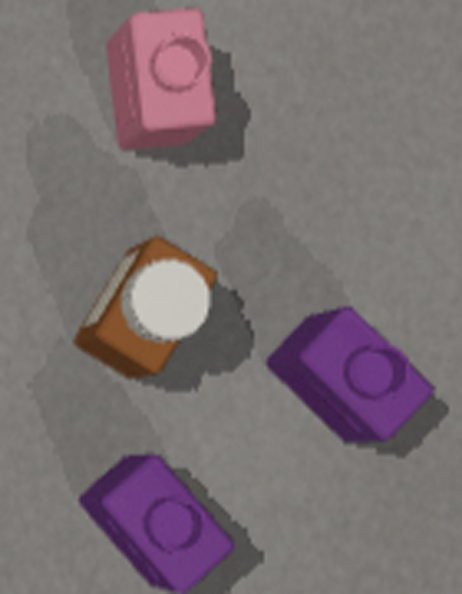

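View pics/c3.png

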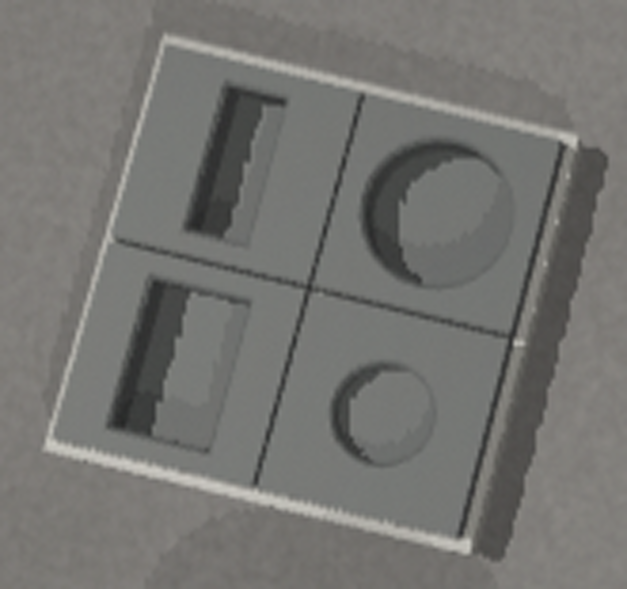

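```bash
python3 - <<'E'
from h import *
from scipy.optimize import minimize
D=pickle.load(open('d.pkl','rb'))
M={}
for n,roi in (('scene',(195,243,180,240)),('top',(215,275,415,475))):
    im=D[n]['s']['img'].astype(int); r,g,b=im[...,0],im[...,1],im[...,2]
    m=((r>g*1.25)&(r-b>25))|((r>165)&(g>150))
    z=np.zeros(m.shape,np.uint8); y0,y1,x0,x1=roi
    if n=='scene': y0=180
    z[y0:y1,x0:x1]=m[y0:y1,x0:x1]
    z=cv2.morphologyEx(z,cv2.MORPH_CLOSE,np.ones((5,5)));k,l,st,_=cv2.connectedComponentsWithStats(z); z=(l==1+st[1:,4].argmax()).astype(np.uint8)
    M[n]=cv2.GaussianBlur(z.astype(np.float32),(0,0),1); print(n,z.sum())
    cv2.imwrite(f'pics/m_{n}.png',z*255)
th=np.linspace(0,2*np.pi,40)
def sil(n,p):
    x,y,a=p[:3]; R=np.array([[np.cos(a),-np.sin(a)],[np.sin(a),np.cos(a)]])
    bx=np.array([[sx*.032,sy*.02] for sx in(1,-1) for sy in (1,-1)])@R.T+[x,y]
    box=np.vstack([np.c_[bx,np.full(4,z)] for z in(0,.06)])
    cp=np.vstack([np.c_[x+.02*np.cos(th),y+.02*np.sin(th),np.full(40,z)] for z in(.061,.085)])
    out=np.zeros((480,640),np.uint8)
    for P in (box,cp):
        u=proj(D[n]['s'],P)+p[3]; h=cv2.convexHull(u.astype(np.float32))
        cv2.fillConvexPoly(out,np.round(h*16).astype(np.int32),1,shift=4)
    return cv2.GaussianBlur(out.astype(np.float32),(0,0),1)
for use in (['top'],['scene'],['top','scene']):
    f=lambda p:sum(((sil(n,[*p[:2],p[2],0])-M[n])**2).sum() for n in use)
    r=min((minimize(f,[.499,-.297,a],method='Nelder-Mead',options=dict(initial_simplex=[[.499,-.297,a],[.505,-.297,a],[.499,-.29,a],[.499,-.297,a+.15]])) for a in(-.4,-.7,-1)),key=lambda r:r.fun)
    print(use,r.x,r.fun)
print(manip.tips_ahead)
E
```

```text
scene 886
top 1052
['top'] [ 0.49938404 -0.29912351 -0.6133922 ] 100.96441650390625
['scene'] [ 0.50094276 -0.29780248 -0.67683768] 338.4234924316406
['top', 'scene'] [ 0.49947627 -0.2990881  -0.61434522] 446.74169921875
0.025
```

Call:
play_rows --steps '[[[-0.043,-0.0366,0,0,0,0],[-0.043,-0.0366,0,0,0,0],[-0.043,-0.0366,0,0,0,0],[-0.043,-0.0366,0,0,0,0],[-0.043,-0.0366,0,0,0,0],[-0.043,-0.0366,0,0,0,0],[-0.043,-0.0366,0,0,0,0],[-0.043,-0.0366,0,0,0,0],[-0.043,-0.0366,0,0,0,0],[-0.043,-0.0366,0,0,0,0]]]' --fingers 0.75 --squeeze 25

```text
t: 3.45
tcp_pos: [0.4816, 0.1435, 0.2566]
tool_rot: [0.124, 0.992, 0.0, 0.0]
force: [0.8, 0.0, -0.1]
finger_gap: 0.749
```

```bash
cat > look.py <<'E'
from h import *
import sys
n=sys.argv[1]; s=snap('wrist',n+'.png'); st=manip.sense()
pickle.dump(dict(s=dict(img=s['img'],K=s['K'],world_from_camera=s['world_from_camera']),st=st),open(n+'.pkl','wb'))
q=st['tool_rot'];print(st['t'],np.round(st['tcp_pos'],4),np.round(q,4),'ytool ang',np.arctan2(q[1]**2-q[0]**2,2*q[0]*q[1]),np.round(st['force'],2),st['finger_gap'],np.round(st['q'],2))
print(np.round(s['world_from_camera'],4).tolist())
E
python3 look.py w1
```

```text
3.5 [0.4871 0.1383 0.257 ] [ 0.126   0.992  -0.0016  0.0039] ytool ang 1.3181479177219975 [ 3.09 -2.66 -0.05] 0.7534998386934615 [ 0.06  0.37  1.73 -0.01  1.04 -1.26]
[[0.2458, 0.9289, 0.2771, 0.412], [0.9693, -0.2351, -0.0717, 0.1614], [-0.0015, 0.2862, -0.9582, 0.3759], [0.0, 0.0, 0.0, 1.0]]
```

View pics/w1.png

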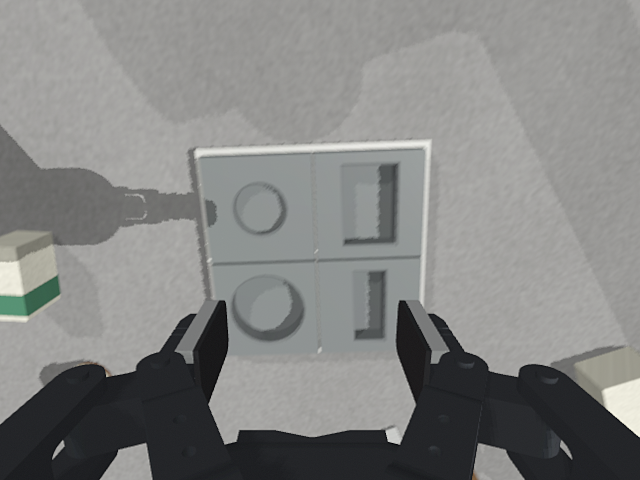

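```bash
python3 look.py w2; python3 - <<'E'
from h import *
d=pickle.load(open('w2.pkl','rb'));s=d['s'];im=s['img']
cv2.imwrite('pics/w2c.png',cv2.resize(im[130:360,180:450],None,fx=2.6,fy=2.6,interpolation=2)[:,:,::-1])
E
```

```text
3.55 [0.4849 0.141  0.2568] [ 1.272e-01  9.919e-01 -4.000e-04  2.400e-03] ytool ang 1.3157995762464356 [-0.53  1.06  0.73] 0.7511425973139387 [ 0.06  0.36  1.73 -0.    1.04 -1.25]
[[0.2492, 0.9262, 0.2831, 0.4168], [0.9684, -0.2371, -0.0769, 0.1569], [-0.0041, 0.2933, -0.956, 0.3757], [0.0, 0.0, 0.0, 1.0]]
```

View pics/w2c.png

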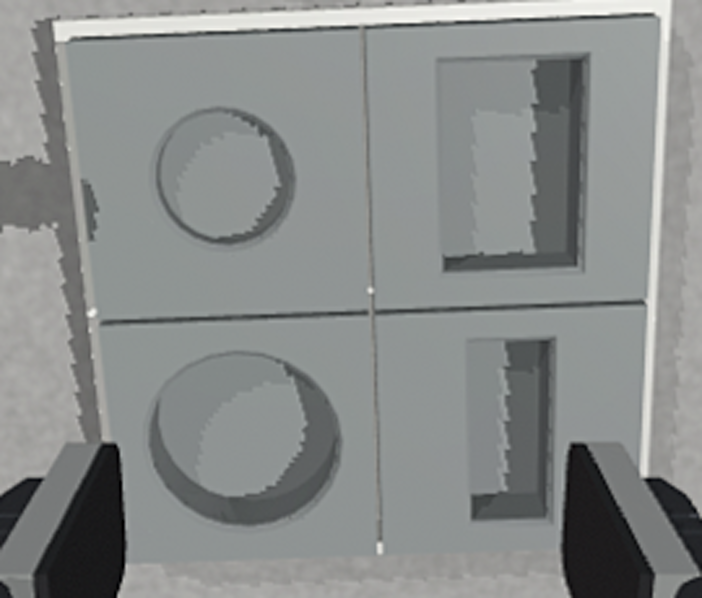

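```bash
python3 - <<'E'
from h import *
d=pickle.load(open('w2.pkl','rb'));s=d['s']
g=lambda x,y,z:ray(s,(180+x/2.6,130+y/2.6),z)
c=[g(*p,.033)[:2] for p in((437,57),(590,54),(584,270),(442,272))]
print(np.round(c,4).tolist(),np.mean(c,0)); v=c[3]-c[0]+c[2]-c[1];print('len',np.linalg.norm(c[3]-c[0]),np.linalg.norm(c[1]-c[0]),'yaw',np.arctan2(v[1],v[0]))
e=[g(*p,.033)[:2] for p in((155,175),(295,175),(225,105),(225,243))];print('cap',np.mean(e,0),np.linalg.norm(e[0]-e[1]),np.linalg.norm(e[2]-e[3]))
S=[g(*p,.033)[:2] for p in ((363,25),(379,548))]; print('seam',S,np.arctan2(*(S[1]-S[0])[::-1])); print('ctr',g(371,306,.033))
E
```

```text
[[0.4501, 0.1783], [0.4614, 0.2262], [0.5322, 0.2111], [0.5208, 0.1639]] [0.49113853 0.19486828]
len 0.0721835798447518 0.049193328879613724 yaw -0.20610789707042795
cap [0.47012954 0.1012862 ] 0.046687352223534095 0.046567285359277205
seam [array([0.43446642, 0.15767483]), array([0.61944539, 0.11735316])] -0.21462250466569613
ctr [0.52668141 0.13736271 0.033     ]
```

Call:
play_rows --steps '[[[-0.0223,-0.0556,0,0,0,0],[-0.0223,-0.0556,0,0,0,0],[-0.0223,-0.0556,0,0,0,0],[-0.0223,-0.0556,0,0,0,0],[-0.0223,-0.0556,0,0,0,0],[-0.0223,-0.0556,0,0,0,0],[-0.0223,-0.0556,0,0,0,0],[-0.0223,-0.0556,0,0,0,0],[0,0,0,0,0,10.45],[0,0,0,0,0,10.45]]]'

```text
t: 4.8
tcp_pos: [0.5438, -0.33, 0.2558]
tool_rot: [0.305, 0.952, 0.0, -0.0]
force: [0.6, -0.1, 0.6]
finger_gap: 0.749
```

Call:
play_rows --steps '[[[0,0,0,0,0,0],[0,0,0,0,0,0],[0,0,0,0,0,0]]]'

```text
t: 5.18
tcp_pos: [0.544, -0.3294, 0.2564]
tool_rot: [0.301, 0.954, -0.0, -0.0]
force: [-0.7, 0.1, 0.8]
finger_gap: 0.752
```

```bash
python3 look.py w3
```

```text
5.225 [ 0.544  -0.3295  0.2564] [ 0.3012  0.9535 -0.      0.    ] ytool ang 0.9588179728299069 [-0.35  0.04  0.34] 0.7483025745091829 [-0.72  0.54  1.4  -0.    1.2  -1.68]
[[0.5735, 0.7852, 0.2335, 0.4854], [0.8192, -0.5492, -0.1653, -0.2878], [-0.0015, 0.2861, -0.9582, 0.3758], [0.0, 0.0, 0.0, 1.0]]
```

View pics/w3.png

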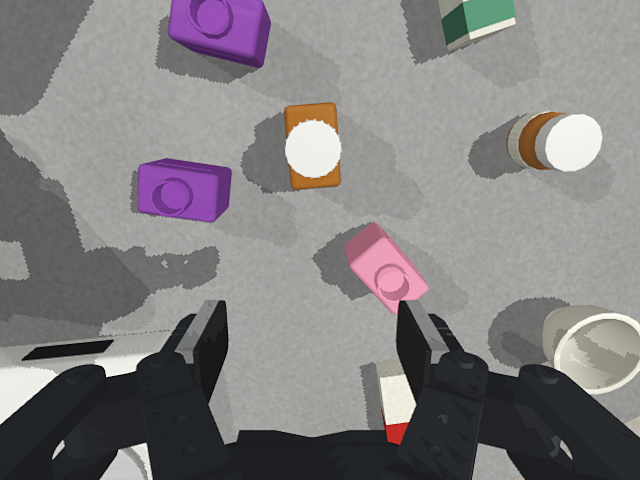

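```bash
python3 - <<'E'
from h import *
d=pickle.load(open('w3.pkl','rb'));s=d['s'];im=s['img']
cv2.imwrite('pics/w3c.png',cv2.resize(im[90:205,260:365],None,fx=5,fy=5,interpolation=2)[:,:,::-1])
w=(im.min(2)>200).astype(np.uint8);k,l,st,c=cv2.connectedComponentsWithStats(w)
for i in range(1,k):
    if abs(c[i][0]-313)<15 and abs(c[i][1]-149)<15 and st[i,4]>300: print(c[i],st[i],ray(s,c[i],.085))
i2=im.astype(int);a=((i2[...,0]>i2[...,2]*1.5)&(i2[...,0]-i2[...,2]>50)|(w>0)).astype(np.uint8);a[:90]=0;a[205:]=0;a[:,:260]=0;a[:,365:]=0
k,l,st,c=cv2.connectedComponentsWithStats(a);j=1+st[1:,4].argmax();pts=np.argwhere(l==j)[:,::-1].astype(np.float32);r=cv2.minAreaRect(pts);print(r)
u=[ray(s,p,.06)[:2] for p in cv2.boxPoints(r)];print(np.round(u,4).tolist(),np.mean(u,0))
for i in range(2): v=u[i+1]-u[i];print(np.linalg.norm(v),np.arctan2(v[1],v[0]))
E
```

```text
[312.73841193 148.50100766] [ 285  120   57   58 2481] [ 0.50053559 -0.29801683  0.085     ]
((312.5107421875, 145.4549560546875), (84.20227813720703, 55.95906448364258), 84.95755004882812)
[[0.4628, -0.3006], [0.4838, -0.2645], [0.5391, -0.2947], [0.517, -0.3331]] [ 0.50063936 -0.29822475]
0.041761897431290364 1.0432566548962376
0.06298416260896314 -0.500055348329428
```

View pics/w3c.png

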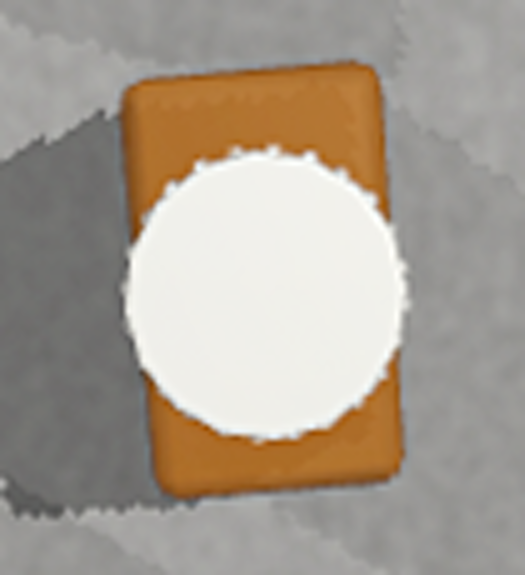

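Call:
play_rows --steps '[[[0.0538,0.0005,0,0,0,0],[0,0,0,0,0,-4.5],[0,0,0.05,0,0,0],[0,0,0.05,0,0,0],[0,0,0.04,0,0,0],[0,0,0.019,0,0,0],[0,0,0,0,0,0],[0,0,0,0,0,0]]]'

```text
t: 6.22
tcp_pos: [0.5008, -0.299, 0.0982]
tool_rot: [0.264, 0.964, -0.0, 0.001]
force: [-0.3, 0.1, 0.8]
finger_gap: 0.75
```

```bash
python3 look.py w4
```

```text
6.275 [ 0.501  -0.2991  0.0986] [ 2.642e-01  9.645e-01 -6.000e-04  1.200e-03] ytool ang 1.036114020538606 [ 0.93 -0.39  0.7 ] 0.7512129188013531 [-0.73  0.69  1.66 -0.    0.79 -1.77]
[[0.5088, 0.8248, 0.2467, 0.4391], [0.8609, -0.4868, -0.148, -0.2619], [-0.002, 0.2877, -0.9577, 0.2174], [0.0, 0.0, 0.0, 1.0]]
```

View pics/w4.png

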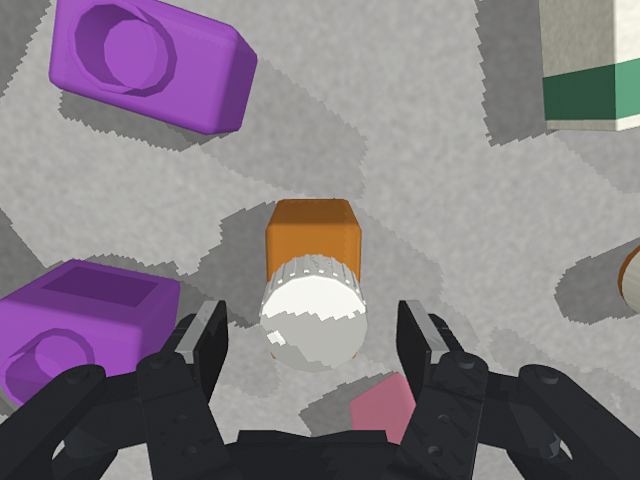

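Call:
play_rows --steps '[[[0,0,0.0015,0,0,0],[0,0,0,0,0,0],[0,0,0,0,0,0],[0,0,0,0,0,0],[0,0,0,0,0,0]]]' --fingers 0.3 --squeeze 25

```text
t: 6.9
tcp_pos: [0.5007, -0.2987, 0.0968]
tool_rot: [0.264, 0.964, -0.0, 0.001]
force: [0.4, 1.0, 5.4]
finger_gap: 0.455
```

Call:
play_rows --steps '[[[0,0,-0.01,0,0,0],[0,0,-0.02,0,0,0],[0,0,-0.03,0,0,0],[0,0,-0.04,0,0,0],[0,0,0,0,0,0]]]'

```text
t: 7.52
tcp_pos: [0.5017, -0.3, 0.1994]
tool_rot: [0.264, 0.964, -0.002, 0.003]
force: [-0.4, -0.2, -0.7]
finger_gap: 0.447
```

```bash
python3 look.py w5
```

```text
7.575 [ 0.5007 -0.2991  0.1975] [ 2.643e-01  9.644e-01 -9.000e-04  1.500e-03] ytool ang 1.0358428763028444 [0.15 0.64 0.11] 0.4500071007852322 [-0.73  0.54  1.6  -0.    0.99 -1.77]
[[0.5091, 0.8234, 0.2506, 0.4395], [0.8607, -0.4859, -0.1519, -0.2624], [-0.0034, 0.293, -0.9561, 0.3182], [0.0, 0.0, 0.0, 1.0]]
```

View pics/w5.png

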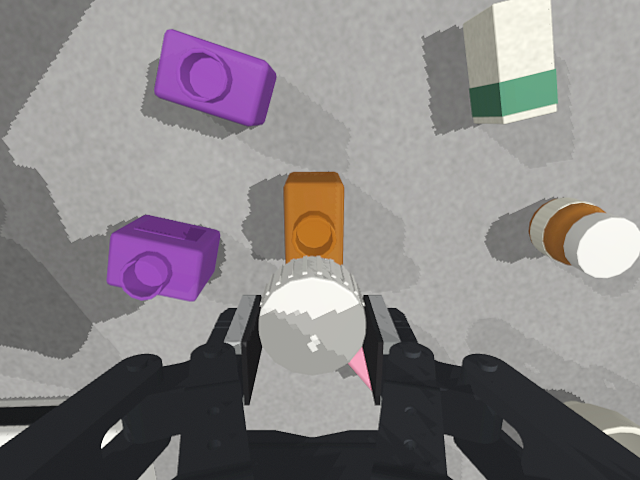

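Call:
play_rows --steps '[[[0.0243,0.0469,0,0,0,0],[0.0243,0.0469,0,0,0,0],[0.0243,0.0469,0,0,0,0],[0.0243,0.0469,0,0,0,0],[0.0243,0.0469,0,0,0,0],[0.0243,0.0469,0,0,0,0],[0.0243,0.0469,0,0,0,0],[0,0,0,0,0,0],[0,0,0,0,0,0],[0,0,0,0,0,0]]]'

```text
t: 8.82
tcp_pos: [0.5211, 0.0693, 0.1954]
tool_rot: [0.265, 0.964, -0.0, -0.0]
force: [-0.3, 0.1, -0.5]
finger_gap: 0.453
```

```bash
python3 look.py w6
```

```text
8.875 [0.5212 0.0692 0.1955] [ 2.654e-01  9.641e-01 -2.000e-04 -3.000e-04] ytool ang 1.0335439544679397 [ 0.37  0.6  -0.03] 0.45241760460854247 [-0.08  0.48  1.74 -0.    0.92 -1.11]
[[0.5108, 0.8244, 0.244, 0.4597], [0.8597, -0.489, -0.1477, 0.1064], [-0.0024, 0.2852, -0.9585, 0.3148], [0.0, 0.0, 0.0, 1.0]]
```

View pics/w6.png

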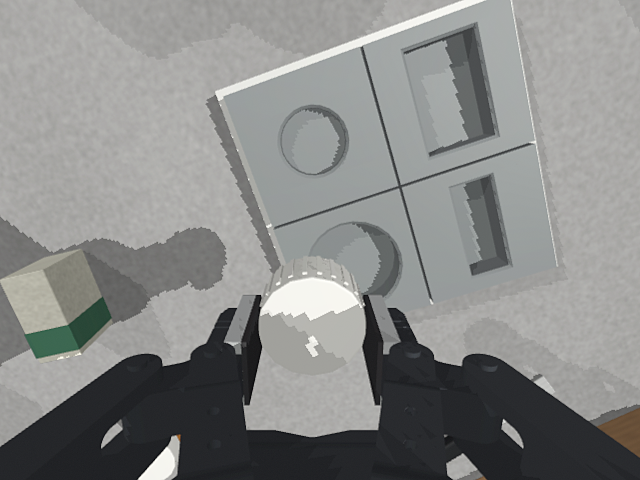

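```bash
python3 - <<'E'
from h import *
d=pickle.load(open('w6.pkl','rb'));s=d['s'];im=s['img']
cv2.imwrite('pics/w6c.png',cv2.resize(im[85:195,265:415],None,fx=5,fy=5,interpolation=2)[:,:,::-1])
cv2.imwrite('pics/w6d.png',cv2.resize(im[0:170,390:520],None,fx=3.5,fy=3.5,interpolation=2)[:,:,::-1])
E
```

```text
(no output)
```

View pics/w6c.png

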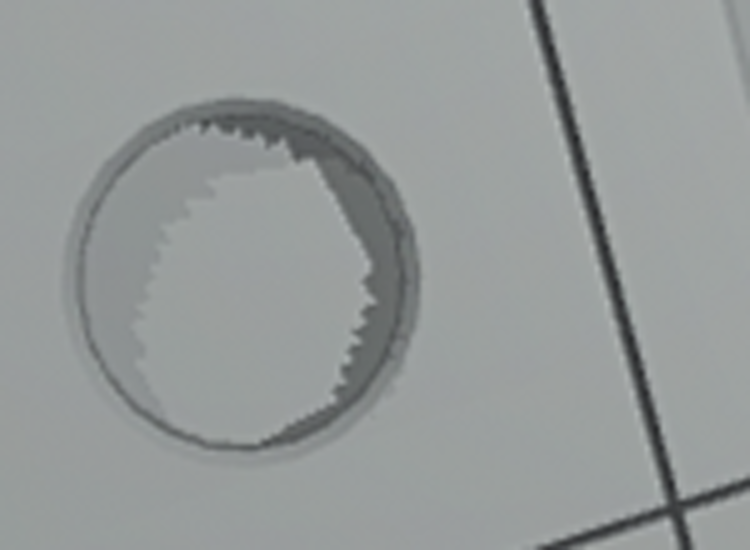

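View pics/w6d.png

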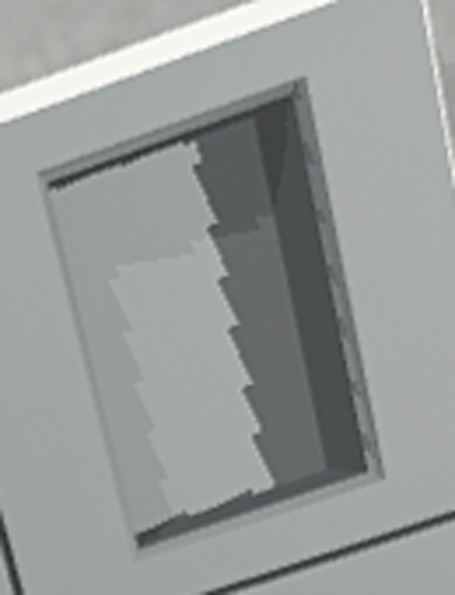

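```bash
python3 - <<'E'
from h import *
d=pickle.load(open('w6.pkl','rb'));s=d['s']
G=lambda x,y,k,ox,oy,z=.033:ray(s,(ox+x/k,oy+y/k),z)[:2]
e=[G(x,y,5,265,85) for x,y in((62,281),(420,281),(241,97),(241,465))];print('cap',np.mean(e,0),np.linalg.norm(e[0]-e[1]),np.linalg.norm(e[2]-e[3]))
print('ctr',G(675,508,5,265,85))
c=[G(*p,3.5,390,0) for p in((38,173),(307,78),(384,476),(137,552))]
print(np.mean(c,0)); v=c[3]-c[0]+c[2]-c[1];print('len',np.linalg.norm(c[3]-c[0]),np.linalg.norm(c[1]-c[0]),'yaw',np.arctan2(v[1],v[0]))
# cap held: top rim circle center
E
```

```text
cap [0.47089915 0.10014173] 0.04893418204064722 0.048882379954111994
ctr [0.52864267 0.13707751]
[0.49116121 0.19481455]
len 0.07237364281623189 0.04997971861552943 yaw -0.20716636393710353
```

Call:
play_rows --steps '[[[0.059,0.0007,0,0,0,0],[0,0,0.04,0,0,0],[0,0,0.04,0,0,0],[0,0,0.03,0,0,0],[0,0,0.0105,0,0,0],[0,0,0,0,0,0],[0,0,0,0,0,0]]]'

```text
t: 9.75
tcp_pos: [0.4717, 0.101, 0.0762]
tool_rot: [0.265, 0.964, 0.0, 0.001]
force: [0.0, -0.2, 0.5]
finger_gap: 0.449
```

```bash
python3 look.py w7
```

```text
9.8 [0.4717 0.1011 0.0764] [2.645e-01 9.644e-01 3.000e-04 1.200e-03] ytool ang 1.0353871544264606 [ 0.24 -0.18  0.13] 0.45505100289942646 [-0.02  0.65  1.93  0.    0.56 -1.06]
[[0.5097, 0.8241, 0.2472, 0.4099], [0.8604, -0.488, -0.1472, 0.1381], [-0.0006, 0.2877, -0.9577, 0.1954], [0.0, 0.0, 0.0, 1.0]]
```

View pics/w7.png

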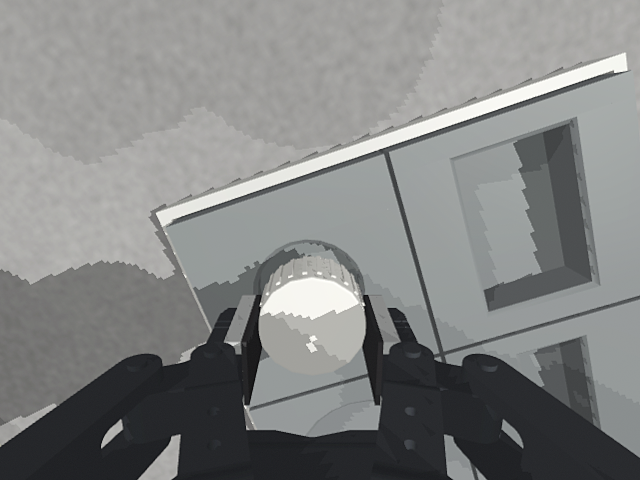

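Call:
play_rows --steps '[[[0,-0.001,0,0,0,0],[0,0,0.006,0,0,0],[0,0,0.006,0,0,0],[0,0,0.005,0,0,0],[0,0,0,0,0,0],[0,0,0,0,0,0]]]'

```text
t: 10.55
tcp_pos: [0.4702, 0.1005, 0.0581]
tool_rot: [0.264, 0.964, -0.0, -0.0]
force: [-0.2, -0.5, 0.7]
finger_gap: 0.452
```

```bash
python3 look.py w8
```

```text
10.6 [0.4702 0.1005 0.0581] [ 2.643e-01  9.644e-01 -0.000e+00 -2.000e-04] ytool ang 1.0357465012140832 [0.45 0.25 0.43] 0.4520809396520843 [-0.02  0.69  1.94  0.    0.51 -1.06]
[[0.5091, 0.8251, 0.2449, 0.4087], [0.8607, -0.4875, -0.1469, 0.1375], [-0.0019, 0.2856, -0.9583, 0.1775], [0.0, 0.0, 0.0, 1.0]]
```

View pics/w8.png

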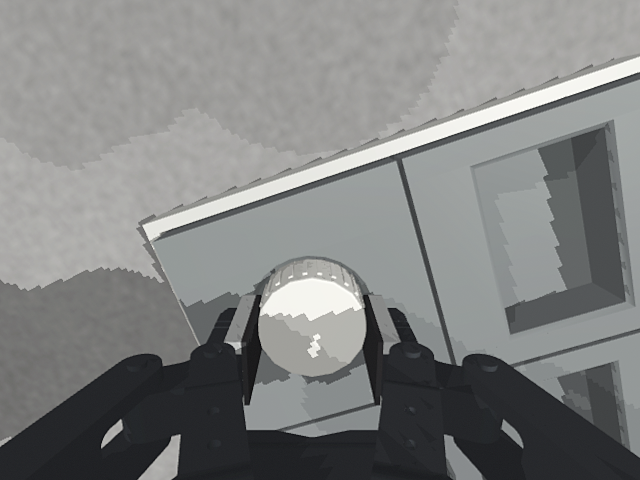

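Call:
play_rows --steps '[[[0,0,0,0,0,0],[0,0,0,0,0,0],[0,0,0,0,0,0]]]' --fingers 0.75

```text
t: 10.98
tcp_pos: [0.4703, 0.1005, 0.0582]
tool_rot: [0.264, 0.964, -0.0, -0.0]
force: [-0.0, -0.8, -0.4]
finger_gap: 0.751
```

Call:
play_rows --steps '[[[0,0,-0.02,0,0,0],[0,0,-0.04,0,0,0],[-0.03,0,-0.05,0,0,0],[-0.03,0,-0.03,0,0,0],[0,0,0,0,0,0],[0,0,0,0,0,0]]]'

```text
t: 11.72
tcp_pos: [0.5201, 0.0701, 0.1973]
tool_rot: [0.264, 0.964, -0.0, -0.002]
force: [-0.6, 0.3, -1.0]
finger_gap: 0.752
```

```bash
python3 look.py w9
```

```text
11.775 [0.5196 0.0703 0.1969] [ 2.642e-01  9.645e-01 -4.000e-04 -2.400e-03] ytool ang 1.0359602640108971 [ 0.08  0.48 -0.39] 0.7554512110098092 [-0.08  0.48  1.74  0.    0.93 -1.11]
[[0.5094, 0.8258, 0.242, 0.459], [0.8605, -0.4878, -0.1466, 0.1071], [-0.003, 0.2829, -0.9591, 0.3169], [0.0, 0.0, 0.0, 1.0]]
```

View pics/w9.png

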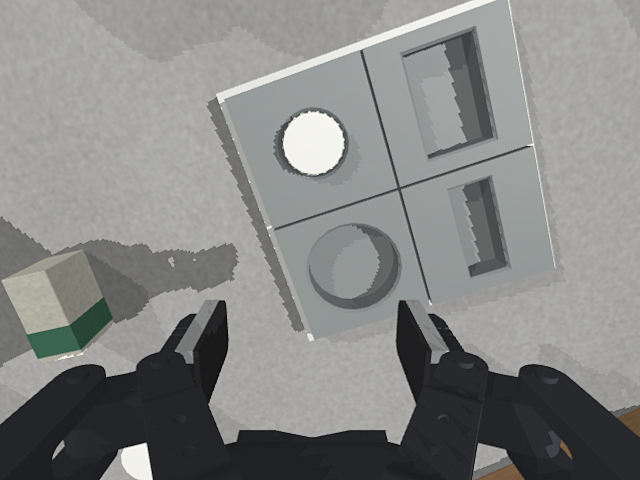

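Call:
play_rows --steps '[[[-0.0245,-0.0466,0,0,0,0],[-0.0245,-0.0466,0,0,0,0],[-0.0245,-0.0466,0,0,0,0],[-0.0245,-0.0466,0,0,0,0],[-0.0245,-0.0466,0,0,0,0],[-0.0245,-0.0466,0,0,0,0],[-0.0245,-0.0466,0,0,0,0],[0,0,0,0,0,0],[0,0,0,0,0,0],[0,0,0,0,0,0]]]'

```text
t: 13.02
tcp_pos: [0.5026, -0.2959, 0.1975]
tool_rot: [0.263, 0.965, 0.001, -0.001]
force: [0.0, 0.5, -0.5]
finger_gap: 0.752
```

```bash
python3 look.py w10; python3 - <<'E'
from h import *
d=pickle.load(open('w10.pkl','rb'));im=d['s']['img']
cv2.imwrite('pics/w10c.png',cv2.resize(im[155:305,250:380],None,fx=4,fy=4,interpolation=2)[:,:,::-1])
E
```

```text
13.075 [ 0.5029 -0.2961  0.1978] [ 2.634e-01  9.647e-01  6.000e-04 -9.000e-04] ytool ang 1.0377526202042018 [ 0.16  0.76 -0.64] 0.7494243792838782 [-0.72  0.55  1.59  0.    1.   -1.76]
[[0.5076, 0.8264, 0.2435, 0.4412], [0.8616, -0.4867, -0.1444, -0.2593], [-0.0008, 0.2831, -0.9591, 0.317], [0.0, 0.0, 0.0, 1.0]]
```

View pics/w10c.png

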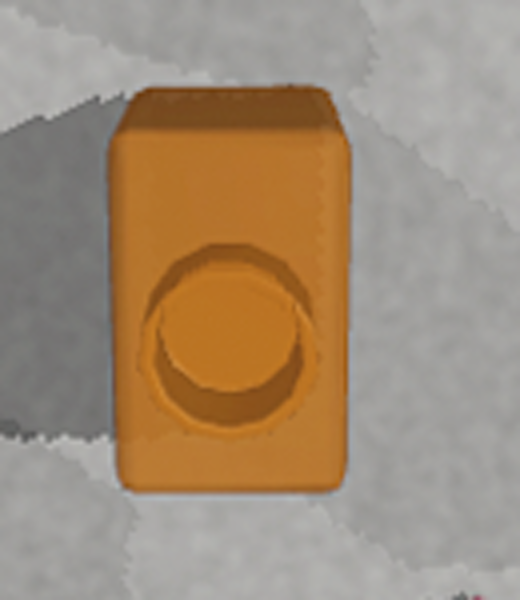

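```bash
python3 - <<'E'
from h import *
d=pickle.load(open('w10.pkl','rb'));s=d['s']
G=lambda x,y,z:ray(s,(250+x/4,155+y/4),z)[:2]
c=[G(*p,.06) for p in((108,133),(350,133),(348,493),(116,493))]
print(np.mean(c,0)); v=c[3]-c[0]+c[2]-c[1];print('len',np.linalg.norm(c[3]-c[0]),np.linalg.norm(c[1]-c[0]),np.linalg.norm(c[2]-c[3]),'yaw',np.arctan2(v[1],v[0]))
print(G(228,341,.08),np.linalg.norm(G(138,341,.08)-G(318,341,.08)))
E
```

```text
[ 0.50123478 -0.29807957]
len 0.062156299014556424 0.03897590497856779 0.0399145410563901 yaw -0.5273243570735116
[ 0.49940345 -0.29719966] 0.027758881597314614
```

Call:
play_rows --steps '[[[0.0012,-0.0025,0.04,0,0,0],[0,0,0.04,0,0,0],[0,0,0.03,0,0,0],[0,0,0.02,0,0,0],[0,0,0.012,0,0,0],[0,0,0,0,0,0],[0,0,0,0,0,0]]]' --fingers 0.75

```text
t: 13.95
tcp_pos: [0.5015, -0.2998, 0.0572]
tool_rot: [0.264, 0.964, -0.0, 0.001]
force: [-0.2, -0.5, 0.5]
finger_gap: 0.75
```

```bash
python3 look.py w11
```

```text
14.0 [ 0.5015 -0.3     0.0573] [ 2.642e-01  9.645e-01 -4.000e-04  9.000e-04] ytool ang 1.0360776037812331 [-0.29  0.07  0.53] 0.7499246299790491 [-0.73  0.76  1.67  0.    0.71 -1.77]
[[0.5088, 0.8249, 0.2465, 0.4397], [0.8609, -0.4868, -0.1479, -0.2628], [-0.002, 0.2874, -0.9578, 0.1764], [0.0, 0.0, 0.0, 1.0]]
```

View pics/w11.png

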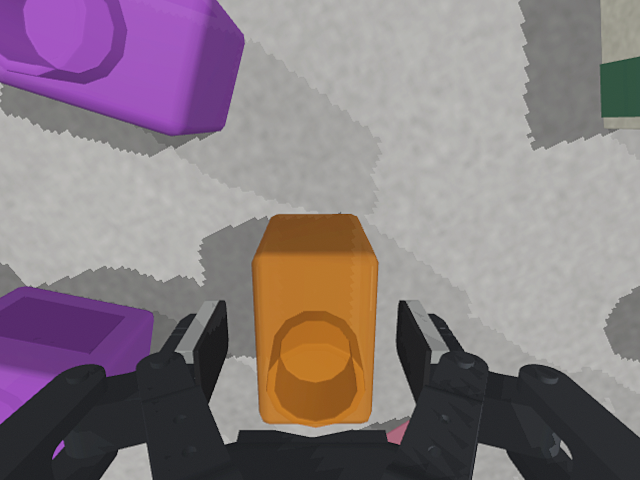

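Call:
play_rows --steps '[[[0.0018,0.001,0.0015,0,0,0],[0,0,0,0,0,0]]]'

```text
t: 14.25
tcp_pos: [0.4997, -0.2978, 0.0552]
tool_rot: [0.264, 0.964, -0.0, 0.0]
force: [1.3, -0.8, -0.2]
finger_gap: 0.751
```

Call:
play_rows --steps '[[[0,0,0,0,0,0],[0,0,0,0,0,0],[0,0,0,0,0,0],[0,0,0,0,0,0],[0,0,0,0,0,0]]]' --fingers 0.3 --squeeze 35

```text
t: 14.88
tcp_pos: [0.5, -0.2981, 0.0551]
tool_rot: [0.264, 0.964, -0.0, 0.0]
force: [-0.5, 0.4, 3.3]
finger_gap: 0.464
```

Call:
play_rows --steps '[[[0,0,-0.005,0,0,0],[0,0,-0.01,0,0,0],[0,0,-0.02,0,0,0],[0,0,-0.03,0,0,0],[0,0,-0.03,0,0,0],[0,0,-0.015,0,0,0],[0,0,0,0,0,0]]]'

```text
t: 15.75
tcp_pos: [0.5002, -0.2983, 0.1659]
tool_rot: [0.264, 0.964, -0.001, 0.001]
force: [0.5, -0.4, -1.0]
finger_gap: 0.463
```

```bash
python3 look.py w12
```

```text
15.8 [ 0.4996 -0.2978  0.1648] [ 0.2643  0.9644 -0.     -0.    ] ytool ang 1.0357821323617047 [ 0.35 -0.28 -0.47] 0.46171063080719593 [-0.73  0.59  1.63 -0.    0.93 -1.77]
[[0.5092, 0.8245, 0.247, 0.4384], [0.8607, -0.487, -0.1485, -0.2611], [-0.0021, 0.2882, -0.9576, 0.2851], [0.0, 0.0, 0.0, 1.0]]
```

View pics/w12.png

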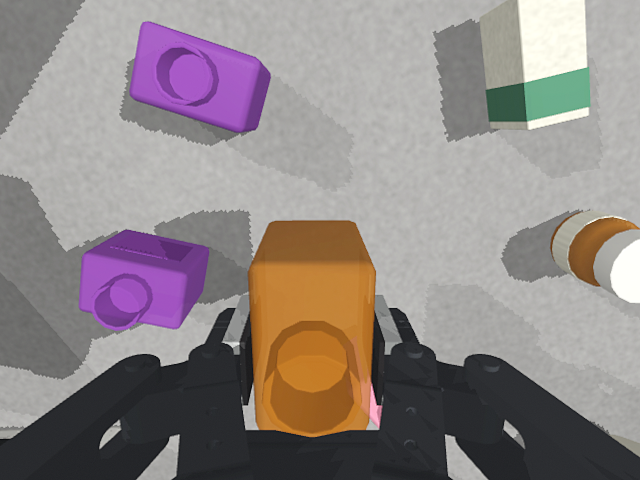

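Call:
play_rows --steps '[[[0.0287,0.0466,-0.004,0,0,0],[0.0287,0.0466,-0.004,0,0,0],[0.0287,0.0466,-0.004,0,0,0],[0.0287,0.0466,-0.004,0,0,0],[0.0287,0.0466,-0.004,0,0,0],[0.0287,0.0466,-0.004,0,0,0],[0.0287,0.0466,-0.004,0,0,0],[0.0287,0.0466,-0.004,0,0,0],[0.0287,0.0466,-0.004,0,0,0],[0,0,0,0,0,0]]]'

```text
t: 17.05
tcp_pos: [0.4903, 0.1979, 0.1997]
tool_rot: [0.262, 0.965, -0.0, -0.001]
force: [0.6, -0.2, -0.8]
finger_gap: 0.468
```

Call:
play_rows --steps '[[[0,0,0,0,0,-6.2],[0,0,0,0,0,-6.2],[0,0,0,0,0,-6.2],[0,0,0,0,0,0],[0,0,0.04,0,0,0],[0,0,0.04,0,0,0],[0,0,0.02,0,0,0],[0,0,0,0,0,0],[0,0,0,0,0,0]]]'

```text
t: 18.18
tcp_pos: [0.4919, 0.1942, 0.1012]
tool_rot: [0.106, 0.994, 0.0, 0.0]
force: [0.2, 1.0, -1.2]
finger_gap: 0.46
```

```bash
python3 look.py w13
```

```text
18.225 [0.4922 0.1944 0.1016] [1.054e-01 9.944e-01 2.000e-04 8.000e-04] ytool ang 1.3595265986845964 [ 0.3  -0.09 -0.52] 0.4687781460613664 [ 0.16  0.64  1.8  -0.    0.7  -1.19]
[[0.2093, 0.9371, 0.2793, 0.4218], [0.9779, -0.2, -0.0616, 0.2095], [-0.0018, 0.286, -0.9582, 0.2205], [0.0, 0.0, 0.0, 1.0]]
```

View pics/w13.png

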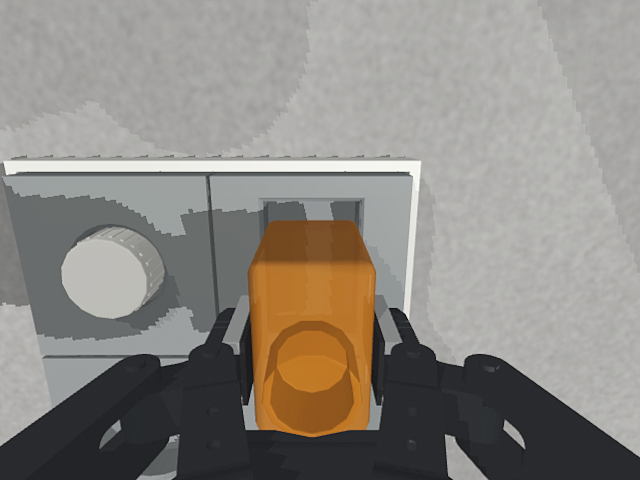

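```bash
python3 - <<'E'
from h import *
d=pickle.load(open('w13.pkl','rb'));s=d['s']; im=s['img']
cv2.imwrite('pics/w13c.png',cv2.resize(im[180:290,235:390],None,fx=5,fy=5,interpolation=2)[:,:,::-1])
T=d['st']['tcp_pos'][:2];th=1.3595;tx=np.array([-np.sin(th),np.cos(th)]);ty=np.array([np.cos(th),np.sin(th)])
for n,p,z in [('pL',(260,198),.033),('pR',(364,198),.033),('bL',(268,221),.0465),('bR',(356,221),.0465),('tL',(250,263),.1065),('tR',(375,263),.1065)]:
    w=ray(s,p,z)[:2]-T; print(n,round(w@tx*1000,1),round(w@ty*1000,1))
E
```

```text
pL 37.4 -24.8
pR 37.4 24.4
bL 29.5 -19.8
bR 29.5 19.5
tL 31.1 -18.8
tR 31.2 18.9
```

View pics/w13c.png

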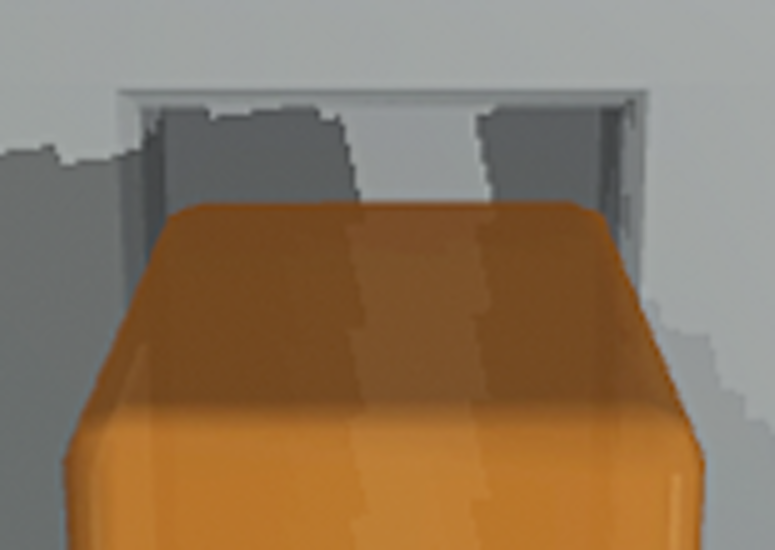

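Call:
play_rows --steps '[[[0.0013,0,0,0,0,0],[0,0,0.006,0,0,0],[0,0,0.006,0,0,0],[0,0,0.006,0,0,0],[0,0,0.005,0,0,0],[0,0,0,0,0,0]]]'

```text
t: 18.98
tcp_pos: [0.4898, 0.1947, 0.0772]
tool_rot: [0.105, 0.994, -0.0, -0.001]
force: [-0.2, -0.5, -0.9]
finger_gap: 0.464
```

```bash
python3 look.py w14
```

```text
19.025 [0.49   0.1948 0.0775] [ 1.050e-01  9.945e-01 -1.000e-04 -3.000e-04] ytool ang 1.3603706877437092 [ 0.19 -0.2  -0.58] 0.46123596133480116 [ 0.17  0.68  1.81  0.    0.65 -1.19]
[[0.2081, 0.9379, 0.2775, 0.4199], [0.9781, -0.1988, -0.0615, 0.21], [-0.0025, 0.2842, -0.9588, 0.1966], [0.0, 0.0, 0.0, 1.0]]
```

View pics/w14.png

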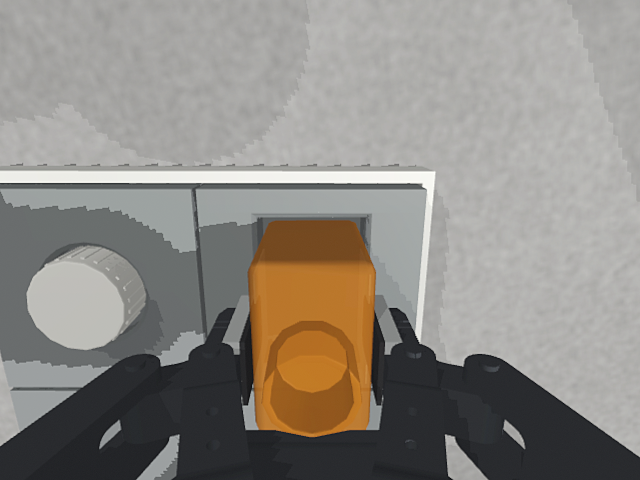

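Call:
play_rows --steps '[[[0,0,0.004,0,0,0],[0,0,0.004,0,0,0],[0,0,0.002,0,0,0],[0,0,0,0,0,0],[0,0,0.001,0,0,0],[0,0,0,0,0,0],[0,0,0,0,0,0]]]'

```text
t: 19.9
tcp_pos: [0.4902, 0.1948, 0.0669]
tool_rot: [0.105, 0.994, 0.0, 0.0]
force: [1.0, -0.3, -0.4]
finger_gap: 0.463
```

Call:
play_rows --steps '[[[0,0,0.0007,0,0,0],[0,0,0,0,0,0],[0,0,0.0005,0,0,0],[0,0,0,0,0,0],[0,0,0,0,0,0]]]'

```text
t: 20.52
tcp_pos: [0.4902, 0.1948, 0.0661]
tool_rot: [0.105, 0.994, 0.0, 0.0]
force: [-1.1, 0.2, 5.3]
finger_gap: 0.462
```

Contact (force +5 N). Release, then rise.

Call:
play_rows --steps '[[[0,0,0,0,0,0],[0,0,0,0,0,0],[0,0,0,0,0,0],[0,0,0,0,0,0]]]' --fingers 0.75

```text
t: 21.02
tcp_pos: [0.4901, 0.1948, 0.0655]
tool_rot: [0.105, 0.994, -0.0, -0.0]
force: [0.8, -1.2, 0.8]
finger_gap: 0.753
```

Call:
play_rows --steps '[[[0,0,-0.01,0,0,0],[0,0,-0.03,0,0,0],[0,0,-0.04,0,0,0],[0,0,-0.04,0,0,0],[-0.04,-0.03,-0.03,0,0,0],[-0.03,-0.03,-0.02,0,0,0],[0,0,0,0,0,0],[0,0,0,0,0,0]]]'

```text
t: 22.02
tcp_pos: [0.5451, 0.1216, 0.2355]
tool_rot: [0.105, 0.994, 0.0, -0.001]
force: [-0.6, -0.3, -0.7]
finger_gap: 0.752
```

```bash
python3 look.py w15; python3 - <<'E'
from h import *
for n in('scene','top'):
    s=snap(n,n+'_end.png'); pickle.dump(dict(img=s['img'],K=s['K'],world_from_camera=s['world_from_camera']),open(n+'_end.pkl','wb'))
a=cv2.imread('pics/scene_end.png')[220:390,330:520];cv2.imwrite('pics/e1.png',cv2.resize(a,None,fx=3.4,fy=3.4,interpolation=2))
E
```

```text
22.075 [0.5446 0.1221 0.2351] [ 0.1048  0.9945  0.     -0.0013] ytool ang 1.3607412915019792 [-0.79  0.16 -0.67] 0.753378205783798 [ 0.02  0.47  1.62  0.    1.06 -1.34]
[[0.2087, 0.9379, 0.2772, 0.4751], [0.978, -0.1995, -0.061, 0.1368], [-0.0019, 0.2838, -0.9589, 0.355], [0.0, 0.0, 0.0, 1.0]]
```

View pics/w15.png

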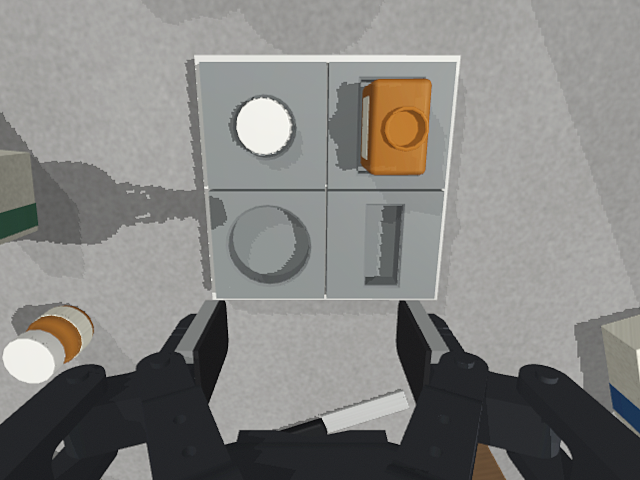

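View pics/scene_end.png

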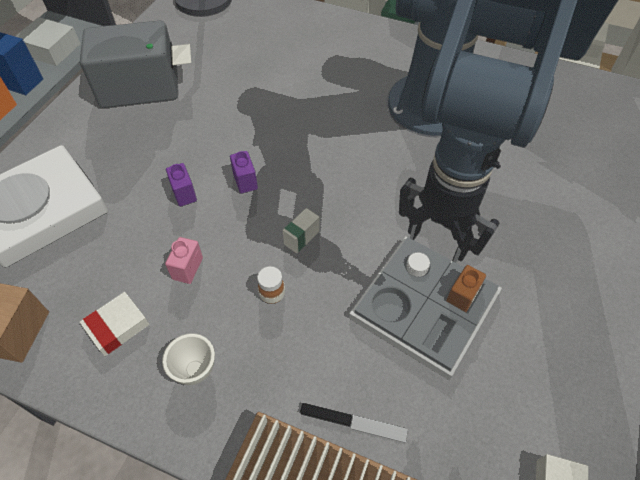

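```bash
python3 - <<'E'
from h import *
s=pickle.load(open('w15.pkl','rb'))['s'];im=s['img'].astype(int)
cv2.imwrite('pics/w15c.png',cv2.resize(s['img'][50:195,200:460],None,fx=3,fy=3,interpolation=2)[:,:,::-1])
w=(im.min(2)>200).astype(np.uint8);k,l,st,c=cv2.connectedComponentsWithStats(w)
for i in range(1,k):
    if st[i,4]>300 and abs(c[i][0]-264)<20 and abs(c[i][1]-126)<20:
        b=st[i]; print('cap',ray(s,c[i],.047),b, np.linalg.norm(ray(s,(b[0],c[i][1]),.047)-ray(s,(b[0]+b[2],c[i][1]),.047)))
d=pickle.load(open('scene_end.pkl','rb'));w=(d['img'].min(2)>185).astype(np.uint8);k,l,st,c=cv2.connectedComponentsWithStats(w)
for i in range(1,k):
    if abs(c[i][0]-417)<12 and abs(c[i][1]-262)<12: print(c[i],st[i],ray(d,c[i],.047),proj(d,[.4708,.1002,.047]))
t=pickle.load(open('top_end.pkl','rb'))
E
```

```text
cap [0.46959791 0.1006579  0.047     ] [ 237   98   54   56 2342] 0.03992924816052098
[418.69387755 261.32993197] [409 253  21  18 294] [0.47050868 0.10149356 0.047     ] [[417.97092618 261.22432336]]
```

View pics/w15c.png

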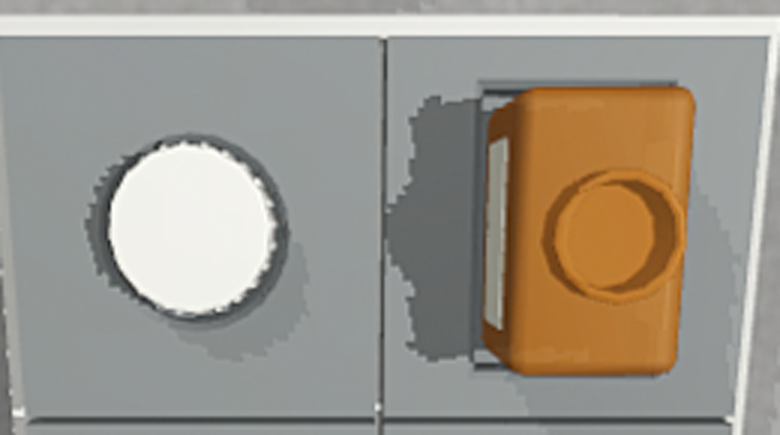

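View pics/e1.png

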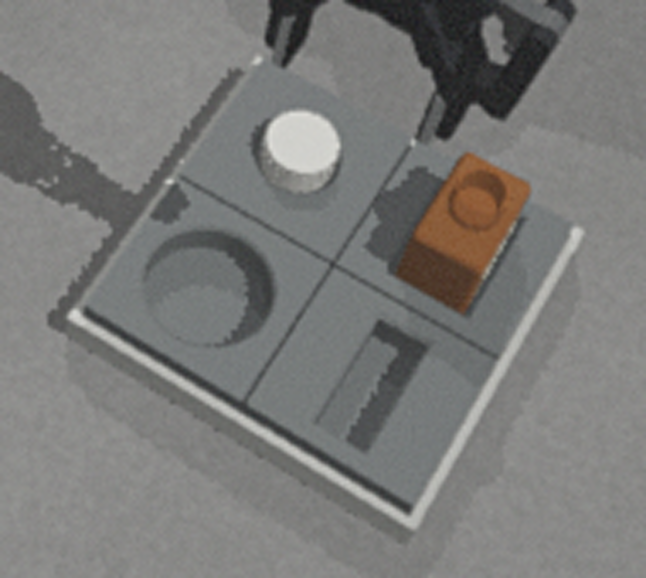

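```bash
python3 - <<'E'
from h import *
s=pickle.load(open('w15.pkl','rb'))['s']
G=lambda x,y,z:ray(s,(200+x/3,50+y/3),z)[:2]
c=[G(*p,.071) for p in((520,87),(695,87),(677,375),(520,375))];print(np.mean(c,0),np.linalg.norm(c[3]-c[0]),np.linalg.norm(c[1]-c[0]))
print(manip.sign_off())
E
```

```text
[0.49148487 0.19503689] 0.06308340790522751 0.03849725087558375
the job is handed in; nothing more can be done
None
```

I lifted the cap off the amber bottle, set it rim down in the small round pocket, then set the open bottle upright in the wider oblong pocket. I handed the job in at about 22 s of robot time; no verdict was reported.

| | Measured in the last pictures | Pocket centre I measured | Evidence that it is fully down |
|---|---|---|---|
| **Cap** | (0.470, 0.101) | (0.471, 0.100) | its top measures 39.9 mm across when taken to be at seated height |
| **Bottle** | (0.4915, 0.195) | (0.491, 0.195) | it met the floor at the expected height, pressing about 5 N before release |

- **Fit:** both were about 1 mm or less off their pocket centres. I aligned the bottle to the pocket at -0.21 rad; I did not re-measure its direction or tilt after letting go, but it looks straight and upright in the pictures.
- **Bystanders:** the jar and the carton look unmoved.
- **Robot:** the gripper was open and well clear of everything at the end.
- **Disagreements:** the first fit from the top camera put the bottle's direction at -0.61 rad, while the wrist camera gave -0.53, which I used and the grasp confirmed. The wrist pictures also measured the pocket openings 2 to 4 mm too large, which I put down to their bevelled edges.

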